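# Open the screw press to its mark and set the gauge in the gap

### The arm

A 6-joint arm with a two-finger parallel gripper is mounted at the origin on a cart in front of the work surface, level with it; the furniture and walls round the work are solid. World frame = base frame: x ahead of the robot, y to its left, z up, the work surface at z = 0. Lengths are in m, angles in rad, forces in N, time in s.
With the tool pointing down it reaches from about 0.325 to 0.9 m from the base axis. Payload 6.1 kg.
Tool frame: the origin (TCP) lies midway between the tips of the shut fingers; the grasp point (between the pads) lies 19 mm behind it; z points along the fingers, y is the line along which they close (so a half turn about z gives the same grasp; the last joint's range is limited). The gripper opens to 87 mm and grips with 3 to 60 N. Pads are 19 mm wide; open, the fingers measure 117 mm over their backs; the gripper's body (75 mm by 190 mm) begins 51 mm behind the grasp point.
Start: joints at [1.204, 0.22, 1.526, -0, 1.395, -0.126], TCP at [0.149, 0.607, 0.223] pointing down, gripper open.
Joint ranges: [-2.98, 2.98], [-0.91, 2.08], [0.09, 2.57], [-1.24, 4.39], [0.2, 2.65], [-2.68, 2.68]. Speed limits (rad/s): [2.57, 2.57, 3.01, 3.14, 3.14, 3.14].

### API

Orientations are given as a rotation vector (axis times angle).
In Python, from bench import robot, optics, monitor gives the robot as it stands (robot), with the cameras (optics) and the readings (monitor).
- The arm moves only by the shell command python3 steer.py 'ROWS' [FORCE]. ROWS is a JSON list of rows, 1 to 5 of them, each of 5 numbers: the finger opening in m, then dx, dy, dz in m, then a turn about the tool's z in rad; each row shifts and turns the commanded pose from where the row before left it, along the tool's axes as they then stand; what a row does not reach is not made up. A row lasts 1/12 s, in which the tool goes at most 0.0417 m and 0.125 rad, less where a joint would pass 70% of its speed; a pose out of reach is approached as far as the arm can. The fingers move at their own pace and stop on an object; FORCE is the grip in N (left out, the last holds). Time passes only in rows, so rows that do not move let the fingers close. It prints the time, the measured TCP pose, the force, the opening and the grip force at its end.
- monitor.sense(): the state, without advancing time (a new reading comes with each control period).
- optics.snapshot(name): name is "scene" or "top" or "wrist"; returns a dict with "image" (420x560x3 uint8, red, green, blue), "mtx" (3x3 intrinsics, pixels), "k1" (the pictures are not rectified: a ray, as slopes to the right and down, at radius r is drawn at 1 + k1 r^2 times it, then the intrinsics apply), "xyz" and "rotation" of the camera in the world. Camera axes: x right, y up, looking along -z (the intrinsics and any distortion apply to the point x, -y, -z); pixel columns grow to the right and rows downward; lengths in m; the calibration is good to about 2 mm. A picture is of the moment at which its call begins. There is no depth.
- robot.hand_in(): hands the job in; it is judged then, once.
The state is a dict: "time_s": time; "joints": joint angles; "joint_vel": joint speeds; "joint_efforts": joint torques, N m; "position": TCP position; "tool_rot": TCP orientation; "contact_force": force on the tool from outside, world axes, zero at the start; "ft_torque": the same for the moment, N m; "finger_gap": finger opening in m; "gripper_force": force on a finger pad.
Only numpy, scipy, OpenCV 4.12 (cv2) and the standard library are available. Lean on these libraries where they do the work, as an engineer would, in place of code of your own. Each camera call takes 0.05 s, during which the arm holds its last target. There are 200 camera calls.

### The job

Turn the handwheel of the small screw press counter-clockwise (seen from above) until the tooth on its rim points straight at the fixed pointer behind the wheel, and leave it there. Then slide the blade of the flat gauge into the gap that has opened under the platen, until the gauge's crossbar lies against both side cheeks of the press, and let go. Leave the bowl, the grey jar and the water bottle where they are.

Things in the scene. Friction and masses are not known exactly. Their poses are not given: they have to be found in the camera images.
- press: Grey bench screw press, fixed. Origin on the table under the wheel's axis; x points to its back (yaw 0: away from the robot). In mm: base plate x -190 to +60, 150 wide, top at z = 18; its front is the feed table. Two side cheeks: x -40 to +40, 90 between them, each 20 thick. They carry a bridge, top at z = 90, bolt heads to 94. The 16 mm thick platen moves between the cheeks under the bridge
- wheel (a joint): Handwheel angle, rad, grows counter-clockwise from above; range 0 to 6.0 with stops; 5.0: tooth exactly at the pointer; starts at 0.6 to 1.8. Level wheel: round rim 14 mm thick on a circle of radius 60 mm; three 9 mm spokes 120 degrees apart, one of them in line with the tooth. Pinch the rim from above between spokes. Stiff (0.15 N m), stays where it is left
- wheel_axis (a point): On the wheel's axis at the height of the rim's centre, 140 mm above the table; axes as the press. The hub has a radius of 16 mm and ends 6 mm above this point
- tooth (a point): Tip of the cone-shaped steel tooth that points outward from the wheel's rim, 79 mm from the axis, at rim height. In the frame of the press it lies at the angle (wheel - 5.0) rad from x
- pointer (a point): Tip of the fixed steel pointer at the back of the press, 84 mm behind the wheel's axis (press +x) at rim height, pointing inward; its bracket (16 mm wide) stands from 96 to 102 mm behind the axis, from z = 78 to 145 mm
- stop (a point): Midway between the front faces of the two cheeks, on the base plate's top (press x = -40, z = 18 mm); axes as the press. Behind it is the gap between base plate and platen (x -35 to +35, 86 mm wide), 2.6 mm high per rad of the wheel: under 5 mm at the start, 13 mm with the tooth at the pointer
- gauge: Loose flat steel gauge, 0.15 to 0.31 kg, 186 mm long, lying flat. Origin: centre of its underside, x toward the blade's tip. Blade 8 mm thick, 70 wide, tip at x = +93 mm; crossbar 130 wide, 16 high, x 33 to 43: its front face is 50 mm behind the tip; upright wooden handle plate 16 mm thick (along y), 40 high, x -93 to -21
- gauge_grip (a point): Grip point in the gauge's handle: x = -57 mm, 26 mm above the underside; pinch it across y from above
- gauge_tip (a point): Middle of the front edge of the gauge's blade, 4 mm above the underside
- crossbar_face (a point): Middle of the lower edge of the crossbar's front face; when the gauge is fully in, it meets point stop
- bowl: Loose pale clay bowl, 127 mm across, 47 mm high, beside the press on the side where the gauge is not; origin under its centre; to be left alone
- jar: Loose grey jar, 90 mm across, 48 mm high, behind the press on the left; origin under its centre; to be left alone
- bottle: Loose water bottle, 66 mm across, 196 mm high, behind the press on the right; origin under its centre; to be left alone

How it is judged:
By the outcome, as a careful person would: the job done as asked, in the order asked, and still so for the second after the job is handed in, with the robot touching nothing.
It also fails if it takes over 72 s, if anything falls off the work surface, if the arm or the gripper's body presses on something with over 40 N, if the wrist force passes 120 N, or if a joint passes its speed limit or range.

## Working session

There is one attempt and no reset: what is moved stays moved. The work goes in short steps, Python scripts to look and compute and a shell command to move; the robot and the scene stay as the last step left them, time stands still between calls to the robot, and variables do not carry over. Pictures are saved under pics/ and viewed, at most 10 in all, crops included, and the job is handed in when it is done.

```bash
ls; mkdir -p pics; python3 - <<'E'
from bench import robot, optics, monitor
import cv2,numpy as np
s=monitor.sense();print(s['time_s'],s['position'],s['tool_rot'])
ims=[]
for n in("scene","top","wrist"):
    d=optics.snapshot(n);np.savez(f"pics/{n}0.npz",**d);print(n,d['mtx'].tolist(),d['k1'],d['xyz'],d['rotation'])
    cv2.imwrite(f"pics/{n}0.png",d['image'][...,::-1])
E
```

```text
bench.py
pics
steer.py
0.0 [0.14887811 0.60637338 0.22146159] [-3.77316141e-01 -3.11843716e+00  2.90891499e-03]
scene [[541.4268524168544, 0.0, 286.5066931887404], [0.0, 541.4268524168544, 207.05845090666472], [0.0, 0.0, 1.0]] -0.16866252280835262 [-0.30596667 -0.57006196  1.15654091] [ 0.72492008 -0.39181675 -0.95289922]
top [[491.67413698540463, 0.0, 278.64216778037536], [0.0, 491.67413698540463, 208.14712670412817], [0.0, 0.0, 1.0]] -0.18069921756776525 [0.40981207 0.00519801 1.42472339] [ 0.09875043 -0.12207174 -1.56027997]
wrist [[289.6179658858681, 0.0, 279.9749806782819], [0.0, 289.6179658858681, 213.36496584024323], [0.0, 0.0, 1.0]] 0.010014727066552011 [0.07446812 0.62549579 0.38326496] [-0.24285288 -0.18629463  1.32144812]
```

View pics/top0.png

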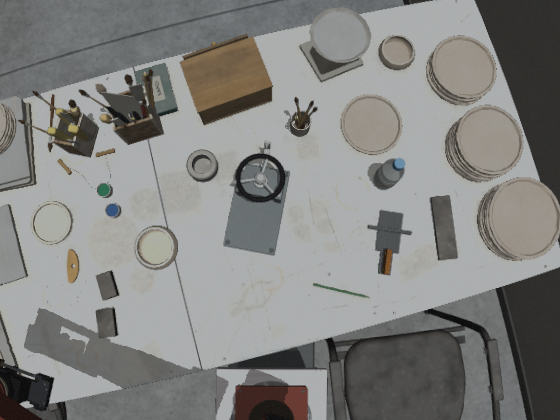

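View pics/scene0.png

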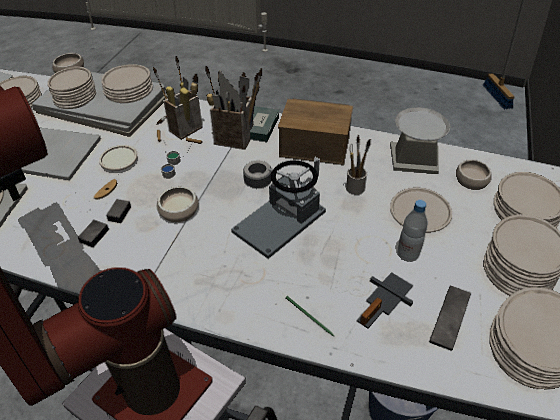

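The top view shows the press wheel at about (260,177), the pointer near (267,147), and the gauge near (388,235) with its orange handle at (386,262). In the scene view the wheel is at (295,177) and the gauge at (388,297). I'll enlarge crops for detail.

```bash
cat > h.py <<'E'
import numpy as np,cv2
from scipy.spatial.transform import Rotation as R
F=np.diag([1.,-1,-1])
def load(n): return dict(np.load(f"pics/{n}.npz"))
def snap(n,f):
    from bench import robot, optics, monitor
    d=optics.snapshot(n);np.savez(f"pics/{f}.npz",**d);cv2.imwrite(f"pics/{f}.png",d['image'][...,::-1]);return d
def ray(d,uv):
    K=np.array(d['mtx']);k=float(d['k1'])
    p=cv2.undistortPoints(np.array(uv,float).reshape(-1,1,2),K,np.array([k,0,0,0,0.])).reshape(-1,2)
    v=np.c_[p[:,0],-p[:,1],-np.ones(len(p))]
    return np.array(d['xyz']),R.from_rotvec(d['rotation']).apply(v)
def plane(d,uv,z):
    c,v=ray(d,uv);return c+v*((z-c[2])/v[:,2])[:,None]
def proj(d,P):
    q=R.from_rotvec(d['rotation']).inv().apply(np.atleast_2d(P)-d['xyz'])@F
    return cv2.projectPoints(q,np.zeros(3),np.zeros(3),np.array(d['mtx']),np.array([float(d['k1']),0,0,0,0.]))[0].reshape(-1,2)
def tri(d1,u1,d2,u2):
    c1,v1=ray(d1,[u1]);c2,v2=ray(d2,[u2]);v1=v1[0];v2=v2[0]
    t=np.linalg.lstsq(np.c_[v1,-v2],c2-c1,rcond=None)[0]
    a=c1+t[0]*v1;b=c2+t[1]*v2
    return (a+b)/2,np.linalg.norm(a-b)
def crop(d,x,y,w,h,s,f):
    im=cv2.resize(d['image'][y:y+h,x:x+w,::-1],None,fx=s,fy=s,interpolation=cv2.INTER_CUBIC);return im
E
python3 - <<'E'
from h import *
t=load('top0');s=load('scene0')
a=crop(t,215,130,100,130,4,0);b=crop(s,225,145,110,130,4,0)[:520,:]
c=np.hstack([a,b[:, :400]])
cv2.imwrite('pics/c1.png',c)
a=crop(t,355,200,65,80,6,0);b=crop(s,350,265,65,80,6,0)
cv2.imwrite('pics/c2.png',np.hstack([a,b]))
E
```

```text
(no output)
```

View pics/c1.png

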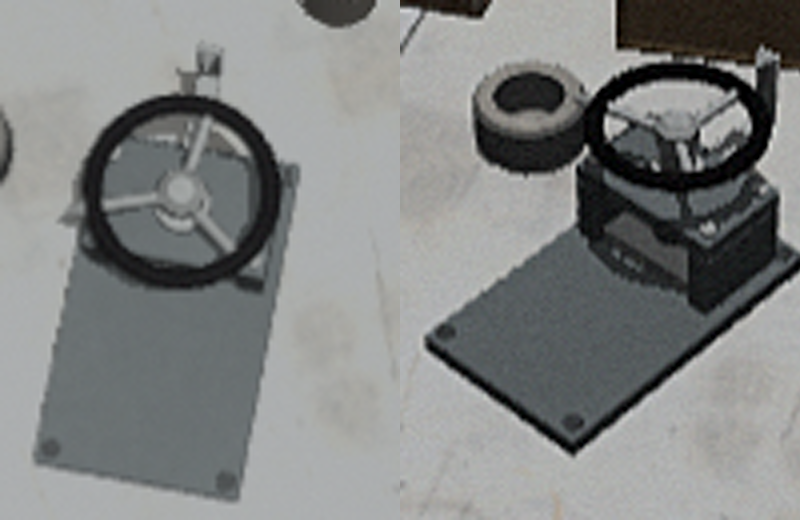

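View pics/c2.png

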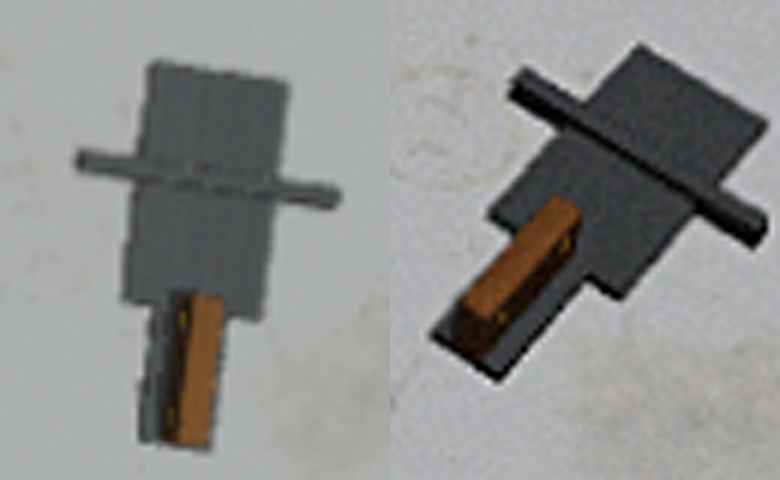

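c1 shows the tooth at about crop (70,212), left of the wheel. The hub is at (180,190), the pointer bracket at (208,58), and the front plate corners at (38,462) and (238,498). c2 shows the gauge with its blade tip up-image and the handle toward the robot. Next I'll compute positions.

```bash
python3 - <<'E'
from h import *
np.set_printoptions(precision=4,suppress=True)
t=load('top0');s=load('scene0')
T=lambda x,y:(215+(x+.5)/4-.5,130+(y+.5)/4-.5)
S=lambda x,y:(225+(x-400+.5)/4-.5,145+(y+.5)/4-.5)
for n,a,b in [('hub',(180,188),(680,122)),('cornerL',(36,462),(427,343)),('cornerR',(239,499),(575,447)),('brtop',(211,47),(767,53))]:
    print(n,*tri(t,T(*a),s,S(*b)))
print('tooth',plane(t,[T(64,219)],.14),'pointer',plane(t,[T(190,72)],.14))
# rim ellipse by dark mask
for d,box,z in((t,(230,145,60,62),.147),(s,(265,155,60,42),.147)):
    x,y,w,h=box
    g=d['image'][y:y+h,x:x+w].max(2)
    m=(g<45).astype(np.uint8)
    c=max(cv2.findContours(m,cv2.RETR_EXTERNAL,cv2.CHAIN_APPROX_NONE)[0],key=cv2.contourArea)
    P=plane(d,c.reshape(-1,2)+[x,y],.140)[:,:2]
    A=np.c_[2*P,np.ones(len(P))];o=np.linalg.lstsq(A,(P**2).sum(1),rcond=None)[0]
    r=np.sqrt(o[2]+o[:2]@o[:2]); print('rim',o[:2],r,np.std(np.hypot(*(P-o[:2]).T)))
# gauge
G=lambda x,y:(355+(x+.5)/6-.5,200+(y+.5)/6-.5)
H=lambda x,y:(350+(x-390+.5)/6-.5,265+(y+.5)/6-.5)
for n,a,b in [('tipL',(150,62),(641,44)),('tipR',(289,80),(768,125)),('barL',(77,155),(520,70)),('barR',(341,190),(769,222)),('hFL',(193,296),(556,196)),('hFR',(223,298),(581,206)),('hBL',(177,445),(459,308)),('hBR',(210,449),(489,320))]:
    print(n,*tri(t,G(*a),s,H(*b)))
from bench import robot, optics, monitor
q=monitor.sense();M=R.from_rotvec(q['tool_rot']).as_matrix();print(M,q['joints']);w=load('wrist0');print('cam in tool',M.T@(w['xyz']-q['position']))
E
```

```text
hub [0.6773 0.0362 0.1414] 0.00411708559980188
cornerL [0.5022 0.1414 0.011 ] 0.002783261904767638
cornerR [ 0.4767 -0.0047  0.0126] 0.0023142875699545215
brtop [0.7719 0.018  0.1469] 0.0005847994326458512
tooth [[0.6546 0.1148 0.14  ]] pointer [[0.7561 0.0322 0.14  ]]
rim [0.6724 0.0364] 0.06527775077531357 0.0031461576072669434
rim [0.6721 0.0362] 0.07501535904897647 0.010259321897942288
tipL [ 0.6096 -0.3145  0.0074] 0.005179544559411637
tipR [ 0.6005 -0.3834  0.0051] 0.0017780701113583892
barL [ 0.5627 -0.2759  0.0137] 0.004874594261556269
barR [ 0.5454 -0.406   0.0138] 0.002263560683616336
hFL [ 0.4925 -0.3257  0.0374] 0.003331001296131751
hFR [ 0.4909 -0.3386  0.0418] 0.0017226084138938177
hBL [ 0.4216 -0.3167  0.0364] 0.002298244729509826
hBR [ 0.4195 -0.3312  0.0417] 0.0019052352755929845
[[-0.9711  0.2385 -0.0005]
 [ 0.2385  0.9711 -0.0014]
 [ 0.0002 -0.0015 -1.    ]] [ 1.2039  0.221   1.5274  0.      1.3947 -0.1261]
cam in tool [ 0.0768  0.0004 -0.1616]
```

```bash
A='[[0.06,-0.034,-0.0188,0,0],[0.06,-0.034,-0.0188,0,0],[0.06,-0.034,-0.0188,0,0],[0.06,-0.034,-0.0188,0,0],[0.06,-0.034,-0.0188,0,0]]' >/dev/null
python3 steer.py '[[0.06,-0.034,-0.0188,0,0],[0.06,-0.034,-0.0188,0,0],[0.06,-0.034,-0.0188,0,0],[0.06,-0.034,-0.0188,0,0],[0.06,-0.034,-0.0188,0,0]]'
python3 steer.py '[[0.06,-0.034,-0.0188,0,0],[0.06,-0.034,-0.0188,0,0],[0.06,-0.034,-0.0188,0,0],[0.06,-0.034,-0.0188,0,0],[0.06,-0.034,-0.0188,0,0]]'
python3 steer.py '[[0.06,-0.034,-0.0188,0,0],[0.06,-0.034,-0.0188,0,0],[0.06,-0.034,-0.0188,0,0],[0.06,-0.034,-0.0188,0,0],[0.06,-0.034,-0.0188,0,0]]'
python3 steer.py '[[0.06,-0.034,-0.0188,0,0],[0.06,-0.034,-0.0188,0,0],[0.06,-0.034,-0.0188,0,0],[0.06,-0.034,-0.0188,0,0],[0.06,-0.034,-0.0188,0,0]]'
```

```text
time_s: 0.57
position: [0.2925, 0.4737, 0.2222]
tool_rot: [-0.376, -3.119, 0.001]
contact_force: [0.4, 0.8, 0.9]
finger_gap: 0.0636
gripper_force: 0.0
time_s: 0.98
position: [0.4354, 0.3417, 0.2224]
tool_rot: [-0.377, -3.119, 0.0]
contact_force: [0.7, 0.7, -0.2]
finger_gap: 0.0604
gripper_force: 0.0
time_s: 1.4
position: [0.5781, 0.2098, 0.2223]
tool_rot: [-0.378, -3.118, 0.0]
contact_force: [1.1, 0.1, -1.1]
finger_gap: 0.0595
gripper_force: 0.0
time_s: 1.82
position: [0.7207, 0.0781, 0.222]
tool_rot: [-0.377, -3.118, 0.0]
contact_force: [0.8, 0.7, -0.6]
finger_gap: 0.0601
gripper_force: 0.0
```

```bash

python3 steer.py '[[0.06,0,0,0,0.125],[0.06,0,0,0,0.125],[0.06,0,0,0,0.125],[0.06,0,0,0,0.125],[0.06,0,0,0,0.125]]' >/dev/null
python3 steer.py '[[0.06,0,0,0,0.125],[0.06,0,0,0,0.125],[0.06,0,0,0,0.125],[0.06,0,0,0,0.125],[0.06,0,0,0,0.125]]' >/dev/null
python3 steer.py '[[0.06,0,0,0,0.125],[0.06,0,0,0,0.125],[0.06,0,0,0,0.125],[0.06,0,0,0,0.125],[0.06,0,0,0,0.125]]' >/dev/null
python3 steer.py '[[0.06,0,0,0,0.125],[0.06,0,0,0,0.125],[0.06,0,0,0,0.125],[0.06,0,0,0,0.125],[0.06,0,0,0,0.125]]' >/dev/null
python3 steer.py '[[0.06,0,0,0,0.125],[0.06,0,0,0,0.125],[0.06,0,0,0,0.125],[0.06,0,0,0,0.125],[0.06,0,0,0,0.125]]' >/dev/null
python3 steer.py '[[0.06,0,0,0,0.125],[0.06,0,0,0,0.125],[0.06,0,0,0,0.125],[0.06,0,0,0,0.09],[0.06,0,0,0,0]]'
python3 - <<'E'
from h import *
from bench import robot, optics, monitor
q=monitor.sense();M=R.from_rotvec(q['tool_rot']).as_matrix();print(q['position'],np.arctan2(M[1,1],M[0,1]),M[:,2],q['joints'])
w=snap('wrist','w1');t=snap('top','t1')
cv2.imwrite('pics/c3.png',cv2.resize(w['image'][:,:,::-1],(800,600)))
E
```

```text
time_s: 4.32
position: [0.7195, 0.0796, 0.2219]
tool_rot: [2.955, -1.066, -0.001]
contact_force: [0.2, -0.7, -0.3]
finger_gap: 0.0598
gripper_force: 0.0
[0.71951214 0.0796315  0.22193409] -2.263193636589203 [-9.43386505e-04 -1.50637103e-05 -9.99999555e-01] [ 1.44002144e-03  4.58138547e-01  1.22906696e+00 -1.37970698e-05
  1.45533055e+00  2.26463547e+00]
```

View pics/c3.png

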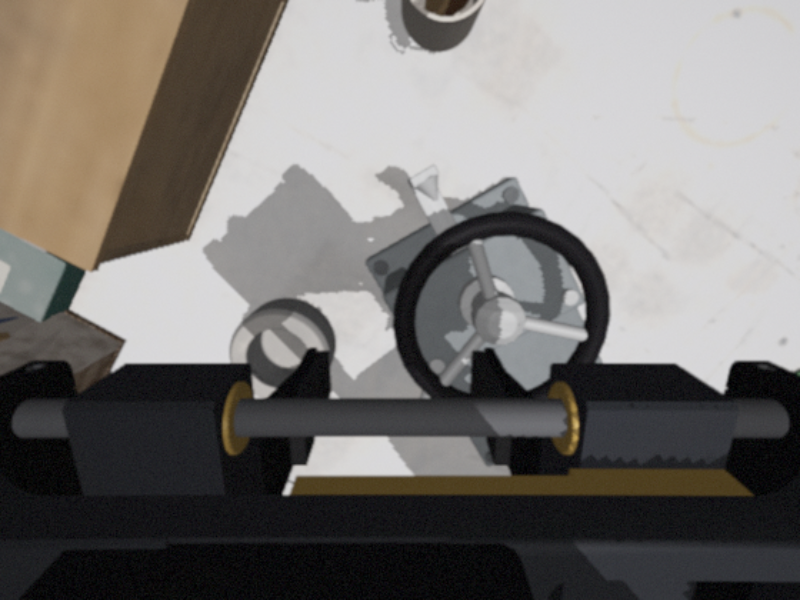

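The wrist view has the hub at (498,318), the rim around it, the pointer at about (447,222), and the gripper's long side along y. I'll fit the rim from sampled edges.

```bash
cat >> h.py <<'E'
def rimfit(d,c,skip=lambda a:False,z=.14,thr=60):
    c=np.array(c,float)
    for _ in range(4):
        pts=[]
        for a in np.linspace(0,2*np.pi,180,endpoint=False):
            if skip(a): continue
            r=np.arange(.035,.085,.0005)
            P=np.c_[c[0]+r*np.cos(a),c[1]+r*np.sin(a),np.full(len(r),z)]
            uv=proj(d,P).astype(np.float32)
            g=cv2.remap(d['image'].max(2).astype(np.float32),uv[:,:1],uv[:,1:],cv2.INTER_LINEAR)[:,0]
            k=np.where(g<thr)[0]
            if len(k) and 18<=k[-1]-k[0]<=40 and k[-1]-k[0]+1==len(k): pts.append(P[(k[0]+k[-1])//2,:2])
        P=np.array(pts);o=np.linalg.lstsq(np.c_[2*P,np.ones(len(P))],(P**2).sum(1),rcond=None)[0]
        rr=np.hypot(*(P-o[:2]).T);c=o[:2]
    return c,np.median(rr),rr.std(),len(P)
E
python3 - <<'E'
from h import *
np.set_printoptions(precision=4,suppress=True)
w=load('w1');t=load('top0');s=load('scene0')
for d in (w,t,s):
    for z in (.13,.14,.15):
        print(z,*rimfit(d,(.675,.036),z=z))
f=560/800
W=lambda x,y:((x+.5)*f-.5,(y+.5)*f-.5)
T=lambda x,y:(215+(x+.5)/4-.5,130+(y+.5)/4-.5)
print('hub',tri(w,W(499,313),t,T(180,188)),plane(w,[W(499,313)],.146),plane(t,[T(180,188)],.146))
print('spokes',plane(w,[W(480,244),W(584,336),W(446,380),W(439,222)],.14))
E
```

```text
0.13 [0.673  0.0348] 0.061514980416137024 0.001433377586198202 128
0.14 [0.6774 0.0346] 0.05907021782842933 0.0016766090911109165 130
0.15 [0.6811 0.0347] 0.056912390515249614 0.0015054678546280718 125
0.13 [0.6766 0.0377] 0.05951451974699191 0.0008550861093482564 169
0.14 [0.6746 0.0375] 0.05902588111450489 0.0008345552749323521 169
0.15 [0.6725 0.0372] 0.05897806247574317 0.0008303950473791544 167
0.13 [0.6866 0.0424] 0.06050637556479327 0.0011092541559792506 77
0.14 [0.677  0.0365] 0.0599917547719784 0.001063239436738974 76
0.15 [0.6675 0.0305] 0.05949064087274988 0.0010828718786756223 73
hub (array([0.678 , 0.0353, 0.1323]), np.float64(0.005705250284952164)) [[0.6836 0.0323 0.146 ]] [[0.6751 0.0378 0.146 ]]
spokes [[0.7229 0.016  0.14  ]
 [0.635  0.0003 0.14  ]
 [0.6662 0.0854 0.14  ]
 [0.7482 0.0267 0.14  ]]
```

```bash

python3 steer.py '[[0.036,-0.0056,0.001,0,0],[0.036,0,0,0,0],[0.036,0,0,0.024,0],[0.036,0,0,0.024,0],[0.036,0,0,0,0]]'
python3 steer.py '[[0.036,0,0,0.025,0],[0.036,0,0,0.015,0],[0.036,0,0,0.01,0],[0.036,0,0,0,0]]'
python3 steer.py '[[0.0,0,0,0,0],[0.0,0,0,0,0],[0.0,0,0,0,0],[0.0,0,0,0,0],[0.0,0,0,0,0]]' 35
```

```text
time_s: 4.83
position: [0.7115, 0.0826, 0.1686]
tool_rot: [2.955, -1.058, -0.013]
contact_force: [-1.1, -0.4, -2.3]
finger_gap: 0.0386
gripper_force: 0.0
time_s: 5.17
position: [0.7128, 0.0824, 0.1214]
tool_rot: [2.955, -1.06, -0.008]
contact_force: [0.4, 0.2, -0.4]
finger_gap: 0.036
gripper_force: 0.0
time_s: 5.58
position: [0.7144, 0.0807, 0.1261]
tool_rot: [2.954, -1.061, -0.0]
contact_force: [-6.3, -5.8, 4.5]
finger_gap: 0.0134
gripper_force: 34.4
```

```bash

python3 steer.py '[[0.0,0,0.0015,0,0],[0.0,-0.00718,0.00043,0,-0.12],[0.0,-0.00718,0.00043,0,-0.12],[0.0,-0.00718,0.00043,0,-0.12],[0.0,-0.00718,0.00043,0,-0.12]]'
python3 steer.py '[[0.0,-0.00718,0.00043,0,-0.12],[0.0,-0.00718,0.00043,0,-0.12],[0.0,-0.00718,0.00043,0,-0.12],[0.0,-0.00718,0.00043,0,-0.12],[0.0,-0.00718,0.00043,0,-0.12]]'

```

```text
time_s: 6.0
position: [0.6889, 0.0933, 0.1261]
tool_rot: [3.125, -0.319, 0.004]
contact_force: [-0.2, -2.2, 3.3]
finger_gap: 0.0132
gripper_force: 34.4
time_s: 6.42
position: [0.6538, 0.0903, 0.1261]
tool_rot: [3.079, 0.619, 0.005]
contact_force: [0.8, -1.1, 1.4]
finger_gap: 0.013
gripper_force: 34.4
```

```bash

for i in 1; do python3 steer.py '[[0.0,-0.00718,0.00043,0,-0.12],[0.0,-0.00718,0.00043,0,-0.12],[0.0,-0.00718,0.00043,0,-0.12],[0.0,-0.00718,0.00043,0,-0.12],[0.0,-0.00718,0.00043,0,-0.12]]'; done
python3 steer.py '[[0.0,-0.00718,0.00043,0,-0.12],[0.0,-0.00718,0.00043,0,-0.12],[0.0,-0.00718,0.00043,0,-0.12],[0.0,-0.00718,0.00043,0,-0.12],[0.0,-0.00718,0.00043,0,-0.12]]'
python3 steer.py '[[0.0,-0.00718,0.00043,0,-0.12],[0.0,-0.00718,0.00043,0,-0.12],[0.0,-0.00718,0.00043,0,-0.12],[0.0,-0.00718,0.00043,0,-0.12],[0.0,-0.00718,0.00043,0,-0.12]]'
```

```text
time_s: 6.83
position: [0.6265, 0.068, 0.1261]
tool_rot: [2.758, 1.501, 0.005]
contact_force: [1.1, -0.4, 1.9]
finger_gap: 0.0131
gripper_force: 34.4
time_s: 7.25
position: [0.6166, 0.034, 0.1261]
tool_rot: [2.191, 2.249, 0.004]
contact_force: [0.8, 1.1, 1.8]
finger_gap: 0.0129
gripper_force: 34.4
time_s: 7.67
position: [0.6278, 0.0004, 0.1261]
tool_rot: [1.429, 2.796, 0.003]
contact_force: [-0.3, 3.2, 2.6]
finger_gap: 0.0133
gripper_force: 34.4
```

```bash

python3 steer.py '[[0.0,-0.00718,0.00043,0,-0.12],[0.0,-0.00718,0.00043,0,-0.12],[0.0,-0.00718,0.00043,0,-0.12],[0.0,-0.00718,0.00043,0,-0.12],[0.0,-0.00718,0.00043,0,-0.12]]'
python3 steer.py '[[0.0,-0.00718,0.00043,0,-0.12],[0.0,-0.00718,0.00043,0,-0.12],[0.0,0,0,0,0],[0.0,0,0,0,0],[0.0,0,0,0,0]]'
python3 - <<'E'
from h import *
from bench import robot, optics, monitor
q=monitor.sense();M=R.from_rotvec(q['tool_rot']).as_matrix();psi=np.arctan2(M[1,1],M[0,1]);p=q['position'][:2]
print(p,psi,p+.06*M[:2,1],q['joints'])
w=snap('wrist','w2');t=snap('top','t2')
a=cv2.resize(w['image'][80:300,180:480,::-1],None,fx=2,fy=2,interpolation=cv2.INTER_CUBIC)
b=crop(t,235,135,50,55,4,0);b=cv2.copyMakeBorder(b,0,220,0,0,cv2.BORDER_CONSTANT)
cv2.imwrite('pics/c4.png',np.hstack([a,b]))
E
```

```text
time_s: 8.08
position: [0.656, -0.0209, 0.1261]
tool_rot: [0.539, 3.093, 0.002]
contact_force: [-2.2, 2.9, 4.3]
finger_gap: 0.0136
gripper_force: 34.5
time_s: 8.5
position: [0.6702, -0.0241, 0.1261]
tool_rot: [0.18, 3.133, 0.001]
contact_force: [1.0, 2.3, 5.3]
finger_gap: 0.0131
gripper_force: 34.7
[ 0.67015038 -0.02414041] 1.4561786477065526 [0.6770124  0.03546589] [-1.53915668e-01  4.02021454e-01  1.48702258e+00  8.76121136e-04
  1.24940515e+00 -1.61036864e+00]
```

View pics/c4.png

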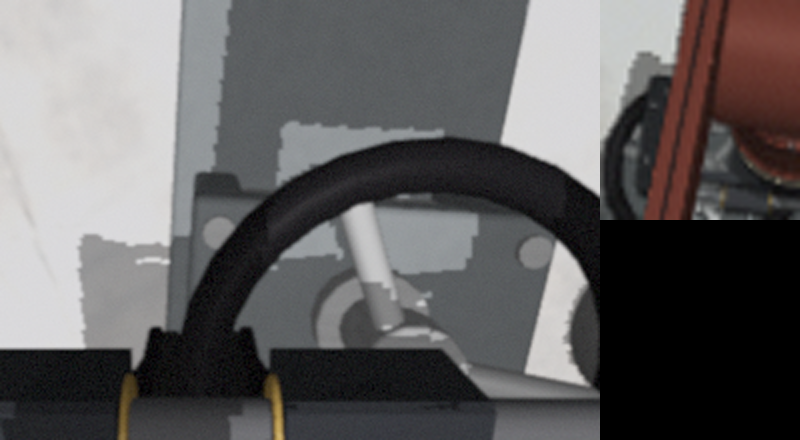

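The wheel is held and one spoke is visible at (345,205)–(400,320). The arm hides the pointer in the top view. I'll advance most of the remainder and check in the scene view.

```bash

python3 steer.py '[[0.0,-0.00718,0.00043,0,-0.12],[0.0,-0.00718,0.00043,0,-0.12],[0.0,-0.00718,0.00043,0,-0.12],[0.0,-0.00718,0.00043,0,-0.12],[0.0,0,0,0,0]]'
python3 steer.py '[[0.0,0,0,0,0]]' >/dev/null
python3 - <<'E'
from h import *
from bench import robot, optics, monitor
q=monitor.sense();M=R.from_rotvec(q['tool_rot']).as_matrix();print(np.arctan2(M[1,1],M[0,1]))
s=snap('scene','s3');t=snap('top','t3')
b=crop(s,255,140,90,70,5,0);a=crop(t,230,130,70,70,5,0)
cv2.imwrite('pics/c5.png',np.hstack([a,b]))
E
```

```text
time_s: 9.02
position: [0.6985, -0.0201, 0.1261]
tool_rot: [-0.581, 3.085, 0.0]
contact_force: [-0.4, 2.0, 7.7]
finger_gap: 0.0132
gripper_force: 34.7
1.9375587132174017
```

View pics/c5.png

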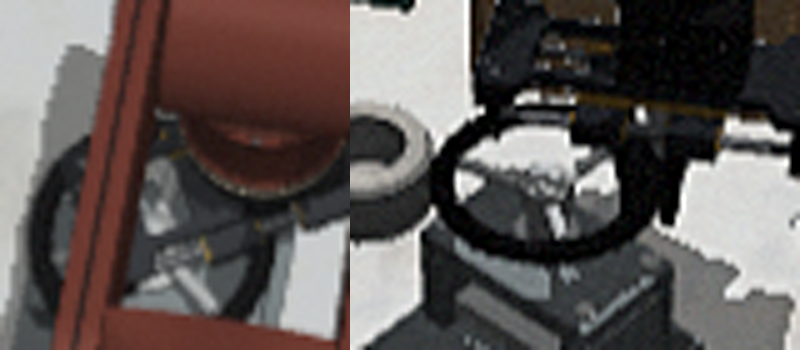

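The scene crop shows the hub at (548,185) with spokes running to (462,160), (555,235) and (613,155). I'll compute the spoke angles.

```bash
python3 - <<'E'
from h import *
np.set_printoptions(precision=3,suppress=True)
s=load('s3');t=load('t3')
S=lambda x,y:(255+(x-350+.5)/5-.5,140+(y+.5)/5-.5)
P=plane(s,[S(462,160),S(557,235),S(613,155)],.14)
c=np.array([.677,.0355])
yaw=-.175
for p in P:
    v=p[:2]-c;print(p,np.hypot(*v),((np.arctan2(v[1],v[0])-yaw+np.pi/3)%(2*np.pi/3))-np.pi/3)
T=lambda x,y:(230+(x+.5)/5-.5,130+(y+.5)/5-.5)
p=plane(t,[T(207,300)],.14)[0];v=p[:2]-c;print(p,np.hypot(*v),((np.arctan2(v[1],v[0])-yaw+np.pi/3)%(2*np.pi/3))-np.pi/3)
print(proj(s,[[*(c+.084*np.array([np.cos(yaw),np.sin(yaw)])),.14]]))
E
```

```text
[0.666 0.086 0.14 ] 0.05199091752830411 -0.14184511443516779
[0.641 0.007 0.14 ] 0.04590019613211804 -0.19982025245834611
[0.716 0.015 0.14 ] 0.043834869651184646 -0.30286270056829656
[0.641 0.007 0.14 ] 0.04538555640444656 -0.20119303937572353
[[313.249 161.637]]
```

```bash

python3 steer.py '[[0.0,-0.0042,0.00015,0,-0.07],[0.0,-0.0042,0.00015,0,-0.07],[0.0,0,0,0,0],[0.0,0,0,0,0],[0.0,0,0,0,0]]'
python3 steer.py '[[0.036,0,0,0,0],[0.036,0,0,0,0],[0.036,0,0,0,0],[0.036,0,0,-0.01,0],[0.036,0,0,-0.03,0]]'
python3 steer.py '[[0.036,0,0,-0.03,0],[0.036,0,0,-0.03,0],[0.036,0.035,0,0,0.1],[0.036,0.035,0,0,0.1],[0.036,0.035,0,0,0.1]]'
python3 steer.py '[[0.036,0.035,0,0,0.1],[0.036,0.035,0,0,0.1],[0.036,0,0.04,0,0.1],[0.036,0,0.04,0,0.06],[0.036,0,0.04,0,0]]'
python3 steer.py '[[0.036,0,0,0,0]]'
```

```text
time_s: 9.62
position: [0.7055, -0.0167, 0.1261]
tool_rot: [-0.786, 3.039, -0.0]
contact_force: [-0.4, 2.6, 6.0]
finger_gap: 0.0133
gripper_force: 34.7
time_s: 10.03
position: [0.701, -0.0171, 0.1587]
tool_rot: [0.787, -3.031, -0.006]
contact_force: [-0.5, 0.0, -0.8]
finger_gap: 0.034
gripper_force: 0.0
time_s: 10.45
position: [0.6084, -0.0601, 0.2257]
tool_rot: [-0.319, 3.124, -0.002]
contact_force: [-0.4, -0.4, 0.8]
finger_gap: 0.0356
gripper_force: 0.0
time_s: 10.87
position: [0.5484, 0.0492, 0.2256]
tool_rot: [0.249, 3.131, -0.0]
contact_force: [0.9, 0.1, 0.2]
finger_gap: 0.0359
gripper_force: 0.0
time_s: 10.95
position: [0.5492, 0.0548, 0.2256]
tool_rot: [0.232, 3.132, 0.005]
contact_force: [-0.3, -0.5, -0.7]
finger_gap: 0.036
gripper_force: 0.0
```

```bash

python3 steer.py '[[0.05,0.0036,-0.0393,0,0],[0.05,0.0036,-0.0393,0,0],[0.05,0.0036,-0.0393,0,0],[0.05,0.0036,-0.0393,0,0],[0.05,0.0036,-0.0393,0,0]]'
python3 steer.py '[[0.05,0.0036,-0.0393,0,0],[0.05,0.0036,-0.0393,0,0],[0.05,0.0036,-0.0393,0,0],[0.05,0.0036,-0.0393,0,0],[0.05,0.0036,-0.0393,0,-0.015]]'
python3 steer.py '[[0.05,0,0,0,0],[0.05,0,0,0,0]]'
python3 - <<'E'
from h import *
from bench import robot, optics, monitor
np.set_printoptions(precision=4,suppress=True)
q=monitor.sense();M=R.from_rotvec(q['tool_rot']).as_matrix();print(q['position'],np.arctan2(M[1,1],M[0,1]))
s=snap('scene','s4');t=snap('top','t4');w=snap('wrist','w4')
print(rimfit(t,(.676,.036)),rimfit(s,(.676,.036)))
c4=cv2.resize(w['image'][...,::-1],(400,300))
a=crop(t,235,135,50,60,8,0);b=cv2.resize(crop(s,265,150,65,50,6,0),(400,300))
r=np.vstack([b,c4]);cv2.imwrite('pics/c6.png',np.hstack([cv2.copyMakeBorder(a,0,120,0,0,cv2.BORDER_CONSTANT),r]))
E
```

```text
time_s: 11.37
position: [0.501, -0.1441, 0.2252]
tool_rot: [0.236, 3.132, -0.001]
contact_force: [0.7, -0.9, 1.2]
finger_gap: 0.0498
gripper_force: 0.0
time_s: 11.78
position: [0.4534, -0.3361, 0.2252]
tool_rot: [0.214, 3.134, -0.001]
contact_force: [1.4, -0.6, -1.0]
finger_gap: 0.0498
gripper_force: 0.0
time_s: 11.95
position: [0.4533, -0.336, 0.2247]
tool_rot: [-0.22, -3.134, -0.0]
contact_force: [-0.1, 0.6, -0.5]
finger_gap: 0.0498
gripper_force: 0.0
[ 0.4533 -0.336   0.2247] 1.4303643324103774
(array([0.6746, 0.0374]), np.float64(0.05901629453560109), np.float64(0.0008252600165311807), 172) (array([0.6768, 0.037 ]), np.float64(0.06000024697380117), np.float64(0.0007519271766400287), 54)
```

View pics/c6.png

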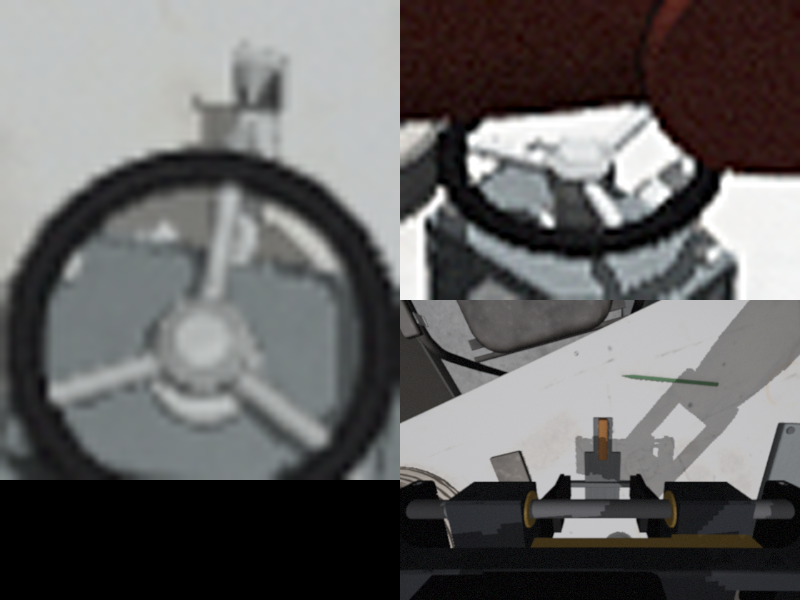

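c6's top crop has the hub at (203,345), the tooth's spoke reaching the rim at (230,190), and the bracket top at (260,60). Angles come next, all relative to the same rim fit.

```bash
python3 - <<'E'
from h import *
np.set_printoptions(precision=4,suppress=True)
t=load('t4');c=np.array([.6746,.0374])
T=lambda x,y:(235+(x+.5)/8-.5,135+(y+.5)/8-.5)
def ang(n,uv,z):
    p=plane(t,[uv],z)[0];v=p[:2]-c;print(n,v,np.hypot(*v),np.arctan2(v[1],v[0]))
ang('spoke0',T(230,190),.14);ang('spoke1',T(57,393),.14);ang('spoke2',T(323,440),.14)
ang('brTop near edge L',T(238,70),.145);ang('R',T(284,75),.145);ang('br',T(258,47),.145)
ang('light',T(260,138),.14)
# spoke centroids: bright pixels at r 25..50 on z=.14 plane
g=t['image'].astype(float).min(2)
for r in(.028,.034,.040,.046):
    a=np.arange(0,2*np.pi,.01);P=np.c_[c[0]+r*np.cos(a),c[1]+r*np.sin(a),np.full(len(a),.141)]
    uv=proj(t,P).astype(np.float32);v=cv2.remap(g.astype(np.float32),uv[:,:1],uv[:,1:],cv2.INTER_CUBIC)[:,0]
    out=[]
    for a0 in(-.25,1.84,-2.34):
        d=(a-a0+np.pi)%(2*np.pi)-np.pi;k=abs(d)<.3;w=np.clip(v[k]-np.percentile(v[k],50)-10,0,None);out.append(a0+(w*d[k]).sum()/w.sum())
    print(r,np.array(out),np.array(out)-[0,2.0944,-2.0944])
# press yaw from base plate side edges, plate mask
hsv=t['image'].astype(int)
def lineang(uv0,uv1,z):
    P=plane(t,[uv0,uv1],z);d=P[1]-P[0];return np.arctan2(d[1],d[0])
T1=lambda x,y:(215+(x+.5)/4-.5,130+(y+.5)/4-.5)
print('plate R edge',lineang(T1(239,499),T1(299,165),.018),'L',lineang(T1(36,462),T1(78,240),.018),'front',lineang(T1(239,499),T1(36,462),.018)-np.pi/2)
for r in(.07,.075,.079,.084,.09):
    a=np.arange(-.45,.15,.02);P=np.c_[c[0]+r*np.cos(a),c[1]+r*np.sin(a),np.full(len(a),.14)]
    uv=proj(t,P).astype(np.float32);v=cv2.remap(g.astype(np.float32),uv[:,:1],uv[:,1:],cv2.INTER_CUBIC)[:,0];print(r,v.astype(int))
E
```

```text
spoke0 [ 0.052  -0.0087] 0.05267880036978798 -0.16631590165826227
spoke1 [-0.0179  0.048 ] 0.051185913234728445 1.9271062334709406
spoke2 [-0.0329 -0.0406] 0.052262188472829 -2.2529269870403787
brTop near edge L [ 0.0922 -0.011 ] 0.09287270320234434 -0.11861691539146345
R [ 0.0906 -0.0265] 0.09441380401024135 -0.28402577379921745
br [ 0.1003 -0.0176] 0.10183180885039257 -0.17388841470028873
light [ 0.07   -0.0186] 0.07244873890972173 -0.2594092460596653
0.028 [-0.1935  1.9599 -2.2791] [-0.1935 -0.1345 -0.1847]
0.034 [-0.2711  1.9445 -2.267 ] [-0.2711 -0.1499 -0.1726]
0.04 [-0.3217  1.9403 -2.2649] [-0.3217 -0.1541 -0.1705]
0.046 [-0.19    1.9326 -2.2589] [-0.19   -0.1618 -0.1645]
plate R edge -0.17050259061374715 L -0.1662874776657804 front -0.17086507247869798
0.07 [194 191 190 186 176 166 172 180 180 172 151 132 135 148 150 146 140 131
 118 107 104 108 114 134 163 185 184 182 182 184]
0.075 [192 193 193 192 191 176 159 163 177 181 176 161 146 152 156 141 121 113
 109 110 107 108 113 133 164 186 183 184 186 189]
0.079 [192 192 193 194 193 191 180 165 164 174 174 172 175 174 161 131 107 106
 110 107 103 103 107 122 147 170 177 180 180 183]
0.084 [191 192 192 192 194 191 182 141  90  70  73  72  90 121 101  76 112 158
 187 194 189 189 185 172 144 149 182 187 184 185]
0.09 [189 190 190 191 193 194 190 173 128  73  56  84 122 150 144 117 105 124
 174 199 190 190 189 187 186 184 183 183 184 185]
```

Spokes put the tooth's direction at −0.165 rad, the plate edges give a press yaw of −0.169, and the bracket centre is −0.17 to −0.20. The wheel is therefore on the pointer. Now for the gauge.

```bash

python3 steer.py '[[0.05,-0.0016,0.0083,0,-0.006],[0.05,0,0,0.035,0],[0.05,0,0,0.035,0],[0.05,0,0,0.035,0],[0.05,0,0,0.035,0]]'
python3 steer.py '[[0.05,0,0,0.03,0],[0.05,0,0,0.02,0],[0.05,0,0,0.015,0],[0.05,0,0,0.007,0],[0.05,0,0,0,0]]'
python3 steer.py '[[0.0,0,0,0,0],[0.0,0,0,0,0],[0.0,0,0,0,0],[0.0,0,0,0,0],[0.0,0,0,0,0]]' 40
python3 steer.py '[[0.0,0,0,0,0],[0.0,0,0,-0.02,0],[0.0,0,0,-0.03,0],[0.0,0,0,-0.03,0],[0.0,0,0,0,0]]'
python3 steer.py '[[0.0,0,0,0,0],[0.0,0,0,0,0]]'
```

```text
time_s: 12.52
position: [0.4583, -0.3239, 0.0838]
tool_rot: [0.199, 3.134, -0.001]
contact_force: [0.3, -0.4, -0.8]
finger_gap: 0.05
gripper_force: 0.0
time_s: 12.93
position: [0.4568, -0.3233, 0.0109]
tool_rot: [-0.2, -3.133, -0.004]
contact_force: [-0.1, 0.1, 0.1]
finger_gap: 0.0498
gripper_force: 0.0
time_s: 13.35
position: [0.4577, -0.3263, 0.0135]
tool_rot: [0.204, 3.134, -0.002]
contact_force: [0.1, 0.9, 0.0]
finger_gap: 0.0248
gripper_force: 0.0
time_s: 13.77
position: [0.4602, -0.3287, 0.0988]
tool_rot: [0.203, 3.128, -0.01]
contact_force: [0.9, -1.1, -0.7]
finger_gap: 0.0158
gripper_force: 39.8
time_s: 13.93
position: [0.4566, -0.3253, 0.0917]
tool_rot: [-0.204, -3.134, -0.001]
contact_force: [-0.4, 0.9, -3.4]
finger_gap: 0.0156
gripper_force: 39.8
```

```bash
python3 - <<'E'
from h import *
from bench import robot, optics, monitor
np.set_printoptions(precision=4,suppress=True)
q=monitor.sense();M=R.from_rotvec(q['tool_rot']).as_matrix();print(q['position'],np.arctan2(M[1,1],M[0,1]))
s=snap('scene','s5');t=snap('top','t5')
uv=proj(t,[[.56,-.34,.08]])[0];us=proj(s,[[.56,-.34,.08]])[0];print(uv,us)
x,y=(uv-[32,40]).astype(int);X,Y=(us-[32,40]).astype(int);print(x,y,X,Y)
cv2.imwrite('pics/c7.png',np.hstack([crop(t,x,y,66,80,6,0),crop(s,X,Y,66,80,6,0)]))
E
```

```text
[ 0.4566 -0.3253  0.0917] 1.440887016149803
[395.3055 223.5074] [395.1574 271.4323]
363 183 363 231
```

View pics/c7.png

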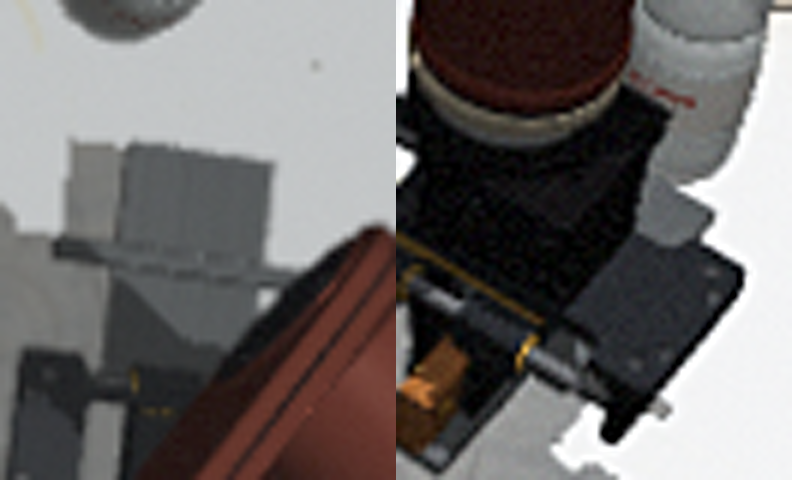

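In the top crop the blade tip corners are at (127,144) and (272,161), and the bar's left end is at (57,240). The scene crop has the right tip corner at about (743,275). The gauge is held straight. I'll triangulate it.

```bash
python3 - <<'E'
from h import *
np.set_printoptions(precision=4,suppress=True)
t=load('t5');s=load('s5')
T=lambda x,y:(363+(x+.5)/6-.5,183+(y+.5)/6-.5)
S=lambda x,y:(363+(x-396+.5)/6-.5,231+(y+.5)/6-.5)
for a,b in [((272,161),(741,266)),((272,161),(743,275)),((272,161),(743,285))]: print(*tri(t,T(*a),s,S(*b)))
p=np.array([.4566,-.3253])
for z in(.082,.088,.094):
    L,Rr,B=plane(t,[T(127,144),T(272,161),T(57,238)],z);m=(L+Rr)/2;e=L-Rr
    yw=np.arctan2(-e[0],e[1]);v=(m[:2]-p);print(z,L,Rr,'w',np.hypot(*e[:2]),'yaw',yw,'tip rel grip along/across',v@[np.cos(yw),np.sin(yw)],v@[-np.sin(yw),np.cos(yw)])
E
```

```text
[ 0.6072 -0.3907  0.0467] 0.00878106957593725
[ 0.608  -0.3925  0.0406] 0.00878438064364363
[ 0.6087 -0.394   0.0339] 0.007844889772089721
0.082 [ 0.6071 -0.3077  0.082 ] [ 0.5997 -0.3768  0.082 ] w 0.06954061127970368 yaw -0.10662879375959448 tip rel grip along/across 0.14779773523201234 -0.0012213504113203566
0.088 [ 0.6062 -0.3063  0.088 ] [ 0.5989 -0.3751  0.088 ] w 0.06922986696008403 yaw -0.10662879375959682 tip rel grip along/across 0.14677223527649824 0.00023030890421183448
0.094 [ 0.6054 -0.3049  0.094 ] [ 0.598  -0.3734  0.094 ] w 0.06891912264046435 yaw -0.10662879375959597 tip rel grip along/across 0.14574673532098428 0.0016819682197435693
```

```bash
python3 - <<'E'
from h import *
np.set_printoptions(precision=1,suppress=True)
t=load('t5');s=load('s5');p=np.array([.4566,-.3253])
for z0,pit in((.080,0),(.072,0),(.08,.15),(.08,.3)):
  yw=-.130;ex=np.array([np.cos(yw)*np.cos(pit),np.sin(yw)*np.cos(pit),-np.sin(pit)]);ey=np.array([-np.sin(yw),np.cos(yw),0]);ez=np.cross(ex,ey)
  o=np.array([*p,z0+.031])
  P=[o+(x+.057)*ex+y*ey+(z-.031)*ez for x,y,z in[(.093,.035,.008),(.093,-.035,.008),(.043,.065,.016),(.043,-.065,.016),(.033,-.065,.016),(.033,-.065,0),(-.093,-.008,.04)]]
  print(z0,pit);print(((proj(t,P)-[363,183])*6+2.5).T);print(((proj(s,P)-[363,231])*6+2.5+[396,0]).T)
E
```

```text
0.08 0
[[134.8 280.9  63.4 337.8 335.7 325.6 199.6]
 [136.3 157.  231.8 269.7 291.1 294.4 547.6]]
[[579.  717.5 460.1 721.8 709.5 703.  429.8]
 [128.5 207.2 151.5 303.6 318.7 342.2 408.6]]
0.072 0
[[130.9 276.2  59.9 332.7 330.6 320.7 195.2]
 [138.8 159.4 233.8 271.5 292.7 296.  547.8]]
[[576.5 714.4 458.1 718.5 706.2 699.8 427.6]
 [140.4 219.1 163.6 315.4 330.5 353.8 420.6]]
0.08 0.15
[[122.9 267.   56.1 327.8 326.6 316.4 203. ]
 [153.9 174.1 242.6 280.1 300.7 308.8 543.6]]
[[565.9 702.9 452.  711.7 700.1 690.9 433.7]
 [168.3 247.1 178.4 330.4 343.2 369.7 397.8]]
0.08 0.3
[[111.2 253.4  48.7 317.9 317.7 307.5 206.5]
 [177.3 197.2 257.6 294.6 314.1 326.8 537.8]]
[[549.4 685.  441.4 699.2 688.7 676.9 438.7]
 [210.4 289.3 206.9 359.2 369.4 398.3 386.2]]
```

The scene corner predicted for an unpitched gauge with its underside at 76–80 mm matches the visible grey corner at about (715,212). The other dark shape is the gripper body. The grasp is good, so I'll carry it to the front of the press.

```bash

python3 steer.py '[[0.0,0.0053,0.0396,0,0],[0.0,0.0053,0.0396,0,0],[0.0,0.0053,0.0396,0,0],[0.0,0.0053,0.0396,0,0],[0.0,0.0053,0.0396,0,0]]'
python3 steer.py '[[0.0,0.0053,0.0396,0,0],[0.0,0.0053,0.0396,0,0],[0.0,0.0053,0.0396,0,0],[0.0,0.0053,0.0396,0,0],[0.0,0.0053,0.0396,0,0.042]]'
python3 steer.py '[[0.0,0,0,0,0],[0.0,0,0,0,0],[0.0,0,0,0.015,0],[0.0,0,0,0.01,0],[0.0,0,0,0,0]]'
python3 - <<'E'
from h import *
from bench import robot, optics, monitor
np.set_printoptions(precision=4,suppress=True)
q=monitor.sense();M=R.from_rotvec(q['tool_rot']).as_matrix();print(q['position'],np.arctan2(M[1,1],M[0,1]),q['contact_force'])
s=snap('scene','s6');t=snap('top','t6')
E
```

```text
time_s: 14.45
position: [0.4549, -0.1239, 0.0908]
tool_rot: [-0.205, -3.132, -0.002]
contact_force: [0.7, 0.5, -1.4]
finger_gap: 0.0155
gripper_force: 39.8
time_s: 14.87
position: [0.4543, 0.0756, 0.0911]
tool_rot: [-0.269, -3.127, 0.0]
contact_force: [1.0, -1.7, -2.5]
finger_gap: 0.0157
gripper_force: 39.8
time_s: 15.28
position: [0.4533, 0.0726, 0.0644]
tool_rot: [-0.271, -3.124, 0.001]
contact_force: [-1.1, -0.5, -2.3]
finger_gap: 0.0157
gripper_force: 39.8
[0.4533 0.0726 0.0644] 1.3977691610829568 [-1.0885 -0.4609 -2.315 ]
```

```bash

python3 steer.py '[[0.0,0,0,0.015,0],[0.0,0,0,0.013,0],[0.0,0,0,0,0],[0.0,0,0,0,0]]'
python3 steer.py '[[0.0,0,0,0.002,0],[0.0,0,0,0,0],[0.0,0,0,0,0]]'
python3 steer.py '[[0.0,0,0,0.002,0],[0.0,0,0,0,0],[0.0,0,0,0,0]]'
python3 steer.py '[[0.0,0,0,0.002,0],[0.0,0,0,0,0],[0.0,0,0,0,0]]'
```

```text
time_s: 15.72
position: [0.4555, 0.0731, 0.0394]
tool_rot: [-0.271, -3.128, 0.0]
contact_force: [0.8, -0.1, -1.2]
finger_gap: 0.0157
gripper_force: 39.8
time_s: 15.97
position: [0.4566, 0.0736, 0.0383]
tool_rot: [0.27, 3.129, 0.0]
contact_force: [0.3, 0.6, -2.8]
finger_gap: 0.0159
gripper_force: 39.8
time_s: 16.22
position: [0.4559, 0.0737, 0.0356]
tool_rot: [0.269, 3.13, 0.0]
contact_force: [0.2, 0.4, -2.6]
finger_gap: 0.0157
gripper_force: 39.8
time_s: 16.47
position: [0.4558, 0.0737, 0.0334]
tool_rot: [-0.269, -3.13, 0.0]
contact_force: [0.2, 0.3, -2.2]
finger_gap: 0.0157
gripper_force: 39.8
```

```bash

python3 steer.py '[[0.0,0,0,0.001,0],[0.0,0,0,0,0],[0.0,0,0,0,0]]'
python3 steer.py '[[0.0,0,0,0.001,0],[0.0,0,0,0,0],[0.0,0,0,0,0]]'
python3 steer.py '[[0.0,0,0,0.001,0],[0.0,0,0,0,0],[0.0,0,0,0,0]]'
python3 steer.py '[[0.0,0,0,0.001,0],[0.0,0,0,0,0],[0.0,0,0,0,0]]'
```

```text
time_s: 16.72
position: [0.456, 0.0737, 0.0325]
tool_rot: [0.27, 3.13, -0.0]
contact_force: [0.4, -0.4, -2.4]
finger_gap: 0.0158
gripper_force: 39.8
time_s: 16.97
position: [0.4561, 0.0737, 0.0322]
tool_rot: [-0.27, -3.13, 0.0]
contact_force: [-2.8, -1.2, 5.6]
finger_gap: 0.0162
gripper_force: 39.9
time_s: 17.22
position: [0.456, 0.0737, 0.0319]
tool_rot: [-0.27, -3.13, 0.0]
contact_force: [-7.6, -0.1, 13.1]
finger_gap: 0.0157
gripper_force: 40.0
time_s: 17.47
position: [0.4557, 0.0737, 0.0311]
tool_rot: [-0.27, -3.129, 0.0]
contact_force: [-10.0, 0.6, 17.2]
finger_gap: 0.0157
gripper_force: 40.0
```

```bash

python3 steer.py '[[0.0,0,0,-0.0028,0],[0.0,-0.012,0,0,0],[0.0,-0.012,0,0,0],[0.0,0,0,0,0]]'
python3 steer.py '[[0.0,-0.008,0,0,0],[0.0,-0.008,0,0,0],[0.0,0,0,0,0]]'
python3 steer.py '[[0.0,-0.008,0,0,0],[0.0,-0.008,0,0,0],[0.0,0,0,0,0]]'
python3 steer.py '[[0.0,-0.008,0,0,0],[0.0,-0.008,0,0,0],[0.0,0,0,0,0]]'
```

```text
time_s: 17.8
position: [0.4819, 0.0692, 0.0331]
tool_rot: [0.27, 3.127, 0.0]
contact_force: [0.3, -0.4, -2.5]
finger_gap: 0.016
gripper_force: 40.0
time_s: 18.05
position: [0.4961, 0.0668, 0.0325]
tool_rot: [0.27, 3.13, 0.0]
contact_force: [0.2, -0.1, -2.5]
finger_gap: 0.0157
gripper_force: 40.0
time_s: 18.3
position: [0.512, 0.064, 0.0326]
tool_rot: [0.269, 3.129, -0.0]
contact_force: [0.7, -0.7, -2.2]
finger_gap: 0.0156
gripper_force: 40.0
time_s: 18.55
position: [0.5278, 0.0612, 0.0325]
tool_rot: [0.27, 3.129, -0.0]
contact_force: [0.4, -0.7, -1.7]
finger_gap: 0.0155
gripper_force: 40.0
```

```bash

python3 steer.py '[[0.0,-0.004,0,0,0],[0.0,-0.003,0,0,0],[0.0,0,0,0,0]]'
python3 steer.py '[[0.0,-0.002,0,0,0],[0.0,0,0,0,0],[0.0,0,0,0,0]]'
python3 steer.py '[[0.0,-0.002,0,0,0],[0.0,0,0,0,0],[0.0,0,0,0,0]]'
```

```text
time_s: 18.8
position: [0.5334, 0.0603, 0.0322]
tool_rot: [-0.269, -3.129, -0.0]
contact_force: [-1.8, 0.8, 3.0]
finger_gap: 0.0157
gripper_force: 40.0
time_s: 19.05
position: [0.5351, 0.06, 0.0322]
tool_rot: [-0.269, -3.129, -0.0]
contact_force: [-3.8, 1.0, 3.6]
finger_gap: 0.0157
gripper_force: 40.0
time_s: 19.3
position: [0.5368, 0.0598, 0.0321]
tool_rot: [-0.269, -3.128, -0.0]
contact_force: [-5.6, 1.2, 6.2]
finger_gap: 0.0157
gripper_force: 40.0
```

```bash

python3 steer.py '[[0.0,-0.0015,0,0,0],[0.0,0,0,0,0],[0.0,0,0,0,0]]'
```

```text
time_s: 19.55
position: [0.5367, 0.0598, 0.0321]
tool_rot: [-0.269, -3.125, -0.0]
contact_force: [-12.0, 2.3, 12.0]
finger_gap: 0.0159
gripper_force: 40.0
```

```bash

python3 steer.py '[[0.0,-0.0015,0,-0.0005,0],[0.0,0,0,0,0],[0.0,0,0,0,0],[0.0,0,0,0,0]]'
python3 - <<'E'
from h import *
from bench import robot, optics, monitor
q=monitor.sense();print(q['ft_torque'],q['position'])
s=snap('scene','s7');t=snap('top','t7');w=snap('wrist','w7')
E
```

```text
time_s: 19.88
position: [0.5368, 0.0598, 0.0321]
tool_rot: [-0.268, -3.122, -0.0]
contact_force: [-15.7, 3.6, 12.2]
finger_gap: 0.0158
gripper_force: 40.0
[ 0.51528052  2.73155837 -0.07883281] [0.53682198 0.05983073 0.03213676]
```

```bash

python3 steer.py '[[0.045,0,0,0,0],[0.045,0,0,0,0],[0.045,0,0,0,0],[0.045,0,0,0,0]]'
python3 steer.py '[[0.045,0,0,-0.015,0],[0.045,0,0,-0.03,0],[0.045,0,0,-0.035,0],[0.045,0,0,-0.035,0],[0.045,0,0,-0.035,0]]'
python3 steer.py '[[0.045,0,-0.04,0,0],[0.045,0,-0.04,0,0],[0.045,0,-0.04,0,0],[0.045,0,-0.04,0,0],[0.045,0,-0.04,0,0]]'
python3 steer.py '[[0.045,0,-0.04,0,0],[0.045,0,-0.04,0,0],[0.045,0,-0.03,0,0],[0.045,0,0,0,0]]'
python3 - <<'E'
from h import *
s=snap('scene','s8');t=snap('top','t8')
a=crop(t,215,135,80,120,5,0);b=crop(s,225,150,80,120,5,0)
cv2.imwrite('pics/c8.png',np.hstack([a,b]))
E
```

```text
time_s: 20.37
position: [0.5415, 0.0588, 0.0331]
tool_rot: [0.27, 3.128, -0.0]
contact_force: [0.3, -0.1, -0.4]
finger_gap: 0.0345
gripper_force: 0.0
time_s: 20.78
position: [0.5408, 0.0588, 0.1843]
tool_rot: [0.27, 3.129, -0.0]
contact_force: [0.2, -0.4, -0.3]
finger_gap: 0.0447
gripper_force: 0.0
time_s: 21.2
position: [0.5064, -0.14, 0.1833]
tool_rot: [0.269, 3.128, -0.001]
contact_force: [0.7, -1.1, 0.1]
finger_gap: 0.045
gripper_force: 0.0
time_s: 21.53
position: [0.4868, -0.2523, 0.1832]
tool_rot: [0.277, 3.128, -0.005]
contact_force: [-0.5, -1.2, -0.1]
finger_gap: 0.045
gripper_force: 0.0
```

View pics/c8.png

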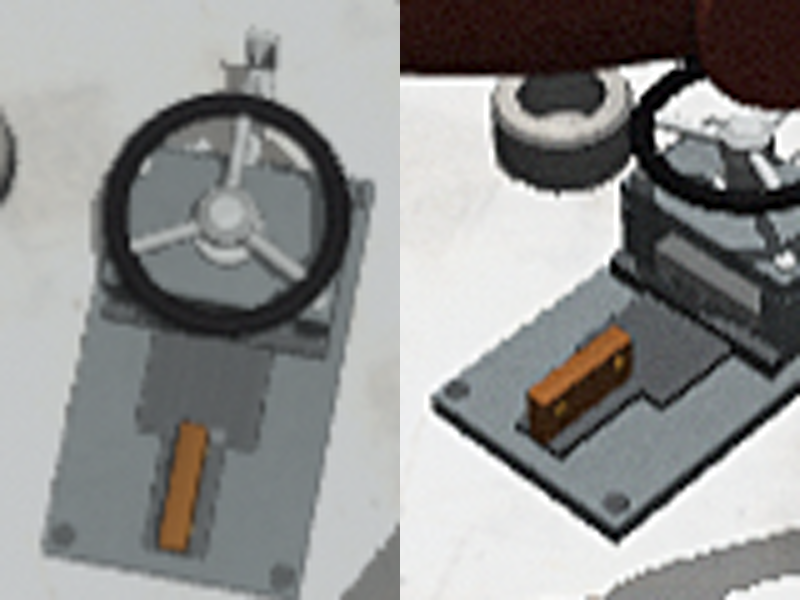

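c8 shows the gauge lying flat on the feed table with its blade under the platen and the crossbar ends (105,310) and (325,340) at the cheeks. The wheel spoke still points at the bracket. I'll check that in numbers.

```bash
python3 - <<'E'
from h import *
np.set_printoptions(precision=4,suppress=True)
t=load('t8');s=load('s8');c=np.array([.6768,.0365]);yaw=-.170
ex=np.array([np.cos(yaw),np.sin(yaw)]);ey=np.array([-ex[1],ex[0]])
loc=lambda p:np.array([(p[:2]-c)@ex,(p[:2]-c)@ey])
T=lambda x,y:(215+(x+.5)/5-.5,135+(y+.5)/5-.5)
S=lambda x,y:(225+(x-400+.5)/5-.5,150+(y+.5)/5-.5)
b,f=plane(t,[T(172,550),T(194,423)],.058);print('handle top',loc(b),loc(f),'yaw',np.arctan2(*(f-b)[1::-1]))
B=plane(s,[S(533,399),S(624,334)],.058);print('handle scene',loc(B[0]),loc(B[1]),np.arctan2(*(B[1]-B[0])[1::-1]))
h=t['image'][135:255,215:295].astype(int)
m=((h[...,0]>120)&(h[...,0]-h[...,2]>60)).astype(np.uint8)
y,x=np.nonzero(m);P=plane(t,np.c_[x+215,y+135],.058);u,_,v=np.linalg.svd(P[:,:2]-P[:,:2].mean(0),full_matrices=False);print('mask centre',loc(P.mean(0)),np.arctan(v[0,1]/v[0,0]))
bl,br=plane(t,[T(102,318),T(325,357)],.034);print('bar rear edge',loc(bl),loc(br))
l,r=plane(t,[T(42,553),T(297,598)],.018);print('plate front',loc(l),loc(r))
bl,br=plane(s,[S(614,265),S(775,371)],.018);print('bar scene',loc(bl),loc(br))
for n in('t4','t8'):
    d=load(n);cc=rimfit(d,c)[0];g=d['image'].min(2).astype(np.float32);a=np.arange(0,2*np.pi,.01);o=[]
    for r in(.036,.04,.044,.047):
        uv=proj(d,np.c_[cc[0]+r*np.cos(a),cc[1]+r*np.sin(a),np.full(len(a),.141)]).astype(np.float32);q=cv2.remap(g,uv[:,:1],uv[:,1:],cv2.INTER_CUBIC)[:,0]
        for a0 in(1.93,-2.26):
            dd=(a-a0+np.pi)%(2*np.pi)-np.pi;k=abs(dd)<.3;w=np.clip(q[k]-np.median(q[k])-10,0,None);o.append((w*dd[k]).sum()/w.sum()+a0-np.sign(a0)*2.0944)
    print(n,cc,np.mean(o))
E
```

```text
handle top [-0.179   0.0005] [-0.1069  0.0014] yaw -0.15760537584621748
handle scene [-0.1772  0.0001] [-0.1068 -0.0029] -0.212407306553602
mask centre [-0.1432  0.001 ] -0.17889058933693147
bar rear edge [-0.0541  0.0657] [-0.0536 -0.064 ]
plate front [-0.1917  0.0757] [-0.191  -0.0726]
bar scene [-0.0409  0.0694] [-0.0426 -0.0611]
t4 [0.6746 0.0374] -0.1631009793394204
t8 [0.6743 0.0375] -0.1635842154710258
```

The top view suggests the bar may be 0–2 mm off the cheeks, which is within calibration error. I'll make sure with a gentle push on the handle's rear face using shut fingers.

```bash

python3 steer.py '[[0.0,0.0075,0.0353,0,0],[0.0,0.0075,0.0353,0,0],[0.0,0.0075,0.0353,0,0],[0.0,0.0075,0.0353,0,0],[0.0,0.0075,0.0353,0,0]]' 20
python3 steer.py '[[0.0,0.0075,0.0353,0,0],[0.0,0.0075,0.0353,0,0],[0.0,0.0075,0.0353,0,0],[0.0,0.0075,0.0353,0,0],[0.0,0,0,0,0]]'
python3 steer.py '[[0.0,0,0,0,0],[0.0,0,0,0,0]]'
```

```text
time_s: 22.05
position: [0.4806, -0.0631, 0.1829]
tool_rot: [0.268, 3.13, 0.001]
contact_force: [-0.2, -0.4, 0.2]
finger_gap: 0.0191
gripper_force: 0.0
time_s: 22.47
position: [0.4743, 0.0851, 0.183]
tool_rot: [0.259, 3.131, 0.005]
contact_force: [-0.4, -0.5, 0.3]
finger_gap: 0.0004
gripper_force: 0.0
time_s: 22.63
position: [0.4752, 0.079, 0.1829]
tool_rot: [0.265, 3.13, -0.0]
contact_force: [1.2, -0.7, -0.1]
finger_gap: 0.0003
gripper_force: 0.0
```

```bash

python3 steer.py '[[0.0,0.001,-0.007,0.03,0],[0.0,0,0,0.035,0],[0.0,0,0,0.035,0],[0.0,0,0,0.03,0],[0.0,0,0,0.018,0]]'
python3 steer.py '[[0.0,0,0,0,0],[0.0,0,0,0,0],[0.0,-0.006,0,0,0],[0.0,-0.006,0,0,0],[0.0,0,0,0,0]]'
python3 steer.py '[[0.0,-0.003,0,0,0],[0.0,0,0,0,0],[0.0,0,0,0,0]]'
python3 steer.py '[[0.0,-0.002,0,0,0],[0.0,0,0,0,0],[0.0,0,0,0,0]]'
python3 steer.py '[[0.0,-0.002,0,0,0],[0.0,0,0,0,0],[0.0,0,0,0,0]]'
```

```text
time_s: 23.05
position: [0.471, 0.0701, 0.0314]
tool_rot: [-0.273, -3.125, 0.001]
contact_force: [0.3, 0.4, 1.0]
finger_gap: 0.0002
gripper_force: 0.0
time_s: 23.47
position: [0.4886, 0.0688, 0.0372]
tool_rot: [0.27, 3.124, 0.0]
contact_force: [0.5, 0.7, -0.7]
finger_gap: 0.0005
gripper_force: 0.0
time_s: 23.72
position: [0.4885, 0.0688, 0.0353]
tool_rot: [0.269, 3.129, 0.0]
contact_force: [-0.2, 0.3, -0.1]
finger_gap: 0.0006
gripper_force: 0.0
time_s: 23.97
position: [0.49, 0.0685, 0.0348]
tool_rot: [-0.269, -3.13, 0.0]
contact_force: [0.2, -0.8, -0.6]
finger_gap: 0.0005
gripper_force: 0.0
time_s: 24.22
position: [0.4918, 0.0683, 0.0347]
tool_rot: [-0.269, -3.129, -0.0]
contact_force: [-2.0, 0.7, 0.4]
finger_gap: 0.0005
gripper_force: 0.4
```

```bash

python3 steer.py '[[0.0,-0.0015,0,0,0],[0.0,0,0,0,0],[0.0,0,0,0,0]]'
python3 steer.py '[[0.0,-0.0015,0,0,0],[0.0,0,0,0,0],[0.0,0,0,0,0]]'
python3 steer.py '[[0.0,-0.0015,0,0,0],[0.0,0,0,0,0],[0.0,0,0,0,0]]'
```

```text
time_s: 24.47
position: [0.4919, 0.0682, 0.0346]
tool_rot: [-0.269, -3.126, -0.0]
contact_force: [-6.5, 1.7, 5.4]
finger_gap: 0.0003
gripper_force: 3.3
time_s: 24.72
position: [0.4919, 0.0682, 0.0344]
tool_rot: [-0.269, -3.123, -0.0]
contact_force: [-11.3, 2.4, 9.0]
finger_gap: 0.0006
gripper_force: 5.8
time_s: 24.97
position: [0.4919, 0.0682, 0.0341]
tool_rot: [-0.268, -3.12, -0.0]
contact_force: [-16.7, 4.1, 13.6]
finger_gap: 0.0005
gripper_force: 8.3
```

The gauge doesn't budge at 17 N, so it is seated hard against both cheeks. I'll back off, check it is clear, and hand in.

```bash

python3 steer.py '[[0.0,0.008,0,0,0],[0.0,0.012,0,0,0],[0.0,0.01,0,0,0],[0.0,0,0,-0.035,0],[0.0,0,0,-0.035,0]]'
python3 steer.py '[[0.0,0,0,-0.035,0],[0.0,0,0,-0.03,0],[0.0,0,-0.04,0,0],[0.0,0,-0.04,0,0],[0.0,0,-0.04,0,0]]'
python3 steer.py '[[0.0,0,-0.04,0,0],[0.0,0,-0.04,0,0],[0.0,0,-0.04,0,0],[0.0,0,0,0,0],[0.0,0,0,0,0]]'
python3 - <<'E'
from h import *
from bench import robot, optics, monitor
c=np.array([.6768,.0365])
for n in('t8','t9'):
    d=load(n) if n=='t8' else snap('top','t9')
    h=d['image'][135:255,215:295].astype(int);y,x=np.nonzero((h[...,0]>120)&(h[...,0]-h[...,2]>60))
    print(n,plane(d,np.c_[x+215,y+135],.058).mean(0),rimfit(d,c)[0])
print(np.abs(load('t9')['image'][135:255,215:295].astype(int)-load('t8')['image'][135:255,215:295]).mean())
print(robot.hand_in())
E
```

```text
time_s: 25.38
position: [0.4636, 0.0726, 0.1032]
tool_rot: [-0.269, -3.124, 0.001]
contact_force: [1.4, -0.3, 0.8]
finger_gap: 0.0005
gripper_force: 0.0
time_s: 25.8
position: [0.4465, -0.0465, 0.171]
tool_rot: [0.265, 3.127, -0.001]
contact_force: [0.5, 0.4, -0.3]
finger_gap: 0.0007
gripper_force: 0.0
time_s: 26.22
position: [0.4253, -0.1659, 0.1699]
tool_rot: [0.277, 3.129, -0.0]
contact_force: [0.1, -0.2, -0.4]
finger_gap: 0.0008
gripper_force: 0.0
t8 [0.53581518 0.0617531  0.058     ] [0.67431099 0.03747891]
t9 [0.53605507 0.06147815 0.058     ] [0.67422893 0.03754331]
8.952569444444444
the job is handed in; nothing more can be done
None
```

I turned the wheel until its tooth measured within about 0.03 rad of the pointer. The gauge's blade is fully under the platen with its crossbar hard against both cheeks; it didn't move under a 17 N push. I let go and handed the job in after about 26 s, and no verdict came back.

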